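# Slide the keyed coupling hub onto the drive stub

## Robot

A 6-joint arm with a two-finger parallel gripper is mounted at the origin on a cart in front of the work surface, level with it; the furniture and walls round the work are solid. World frame = base frame: x ahead of the robot, y to its left, z up, the work surface at z = 0. Lengths are in m, angles in rad, forces in N, time in s.
With the tool pointing down it reaches from about 0.3 to 0.775 m from the base axis. Payload 14.6 kg.
Tool frame: the origin (TCP) lies at the very end of the fingers, on their centre line; the grasp point (between the pads) lies 19 mm behind it; z points along the fingers, y is the direction in which the jaws open and shut (so a half turn about z gives the same grasp; the last joint's range is limited). The gripper opens to 85 mm and grips with 20 to 120 N. Pads are 22 mm wide; open, the fingers measure 114 mm over their backs; the gripper's body (76 mm by 85 mm) begins 54 mm behind the grasp point. The pads swing forward as they close: fully open they stand 13 mm farther back than shut.
Start: joints at [-1.382, 0.3, 1.521, -0, 1.321, -0.067], TCP at [0.139, -0.532, 0.21] pointing down, gripper open.
Joint ranges: [-3.03, 3.03], [-0.79, 2.21], [0.23, 2.52], [-1.04, 4.18], [0, 3.07], [-2.55, 2.55]. Speed limits (rad/s): [2.22, 2.22, 2.57, 3.14, 3.14, 3.14].

## Interface

Orientations are given as a rotation vector (axis times angle).
In Python, from cell import bot gives the robot as it stands. The module is installed in compiled form; this text tells all that it offers.
- The arm moves only by the tool apply_moves, never from a script. Its arguments are lists of equal length, an entry for each row: "fingers": the closure, from 0 (fully open) to 1 (shut); "slide": the shift along the tool's x, y, z in m, a list of three; "yaw": the turn about the tool's z in rad. In form: {"fingers": [fingers, ...], "slide": [[x, y, z], ...], "yaw": [yaw, ...]}. A call has 1 to 8 rows; each row is the pose to reach, as a shift and turn from the pose measured when the call began, along the tool's axes at that moment; what a row does not reach only later rows make up. A row lasts 1/8 s, in which the tool goes at most 62.5 mm and 10.7 degrees, less where a joint would pass 70% of its speed; a pose out of reach is approached as far as the arm can. A call with a gripper value outside its range is refused whole. The fingers move at their own pace and stop on an object; the grip force is fixed at half the most. Time passes only in rows, so rows that repeat a pose let the fingers close. It gives the time, the measured TCP pose, the force and the opening at its end, in the units of the state.
- bot.sense(): the state, without advancing time (a new reading comes with each control period).
- bot.grab_frame(name): name is "side" or "top"; returns a dict with "img" (480x640x3 uint8, red, green, blue), "depth" (480x640 float32, m along the optical axis (not along the pixel's ray), 0 where there is no reading), "fx", "fy", "cx", "cy" (pixels), "rvec" (rotation vector, rad) and "tvec" (3), from world to camera coordinates, as OpenCV has them. Camera axes: x right, y down, z forward; pixel columns grow to the right and rows downward; lengths in m; the calibration is good to about 2 mm. A picture is of the moment at which its call begins.
- bot.finish_job(): hands the job in, once; it reports no verdict.
The state is a dict: "time_s": time; "q": joint angles; "joint_velocities": joint speeds; "joint_torque": joint torques, N m; "position": TCP position; "tcp_rot": TCP orientation; "wrist_force": force on the tool from outside, world axes, zero at the start; "moment": the same for the moment, N m; "finger_gap": finger opening in m.
Only numpy, scipy, OpenCV 4.12 (cv2) and the standard library are available. Lean on these libraries where they do the work, as an engineer would, in place of code of your own. Each camera call takes 0.05 s, during which the arm holds its last target.

## Task

Fit the steel hub whose bore has two keyways onto the upright keyed shaft of the drive stub: turn it until its keyways line up with the shaft's two keys and slide it down fully home, flat on the shoulder. Let go of it there, and leave the other hub, the one with the plain round bore, where it is.

Things in the scene. Friction and masses are not known exactly. Their poses are not given: they have to be found in the camera images.
- keyed_hub: Loose steel hub, 0.35 kg, 45 mm high: round flange 76 mm across, 12 mm thick; above it a round boss 52 mm across, to grip at any yaw. Through bore: 30 mm round hole with two opposite keyways, together a slot 44 mm long along its x, 20 mm wide along its y. Origin: centre of the underside, z up. Half a turn gives the same shape. Stands on the bench at any yaw.
- plain_hub: Loose steel hub, the same outside as keyed_hub (45 mm high, flange 76 mm, boss 52 mm across) but with a plain round 30 mm bore without keyways; it does not pass over the shaft's keys. Origin: centre of the underside, z up. Stands on the bench beside keyed_hub; which is left or right varies.
- drive_stub: Upright shaft fixed to the bench (cannot turn): dark round foot 100 mm across, 12 mm thick, round housing 68 mm across, steel shaft 22 mm round with two opposite keys, 37 mm across them along its x, 12 mm thick along y, up to 76 mm above the origin, then tapering to 23 x 5 mm at the tip at 90 mm. Origin: centre of the underside, z up.
- stub_shoulder (a point): Centre of the flat shoulder round the shaft's root, 40 mm above drive_stub's origin, same axes. A hub that is home has its underside here and its x along the stub's x, either way round, with about 4 mm of play to each side and 12 degrees of turn.

How it is judged:
At the end, for the whole second after the job is handed in: keyed_hub sits on the stub's shoulder: its underside 34 to 46 mm above the stub's origin, within 10 mm of the shaft's axis, its x along the stub's x (either way round) within 0.30 rad, upright within 0.1 rad, and at rest (z of keyed_hub in the frame of drive_stub between 0.034 and 0.046 m and horizontal distance between keyed_hub and drive_stub below 0.01 m and angle between the x axis of keyed_hub and the x axis of drive_stub, either way round below 0.3 rad and angle between keyed_hub's own z axis and vertical below 0.1 rad and linear speed of keyed_hub below 0.02 m/s); the robot touches nothing.
It fails at once if the plain hub is moved by more than 30 mm (distance of plain_hub from where it was at the start of the episode above 0.03 m).
It also fails if it takes over 35 s, if anything falls off the work surface, if the arm or the gripper's body presses on something with over 40 N, if the wrist force passes 120 N, or if a joint passes its speed limit or range.

## Working session

There is one attempt and no reset: what is moved stays moved. The work goes in short steps, Python scripts to look and compute and a tool call to move; the robot and the scene stay as the last step left them, time stands still between calls to the robot, and variables do not carry over. Pictures are saved under pics/ and viewed, and the job is handed in when it is done.

Besides the shell and the picture viewer there is one more tool, called after "Emit:" as name(argument=value, ...) on one line, values as JSON. apply_moves: Moves the arm, as the interface text tells. Its arguments: {"type":"object","properties":{"fingers":{"type":"array"},"slide":{"type":"array"},"yaw":{"type":"array"}},"required":["fingers","slide","yaw"]}

```bash
mkdir -p pics; cat > h.py <<'E'
import numpy as np, cv2
from cell import bot
def grab(n):
    f=bot.grab_frame(n); R=cv2.Rodrigues(np.array(f['rvec'],float))[0]; f['R']=R; f['t']=np.array(f['tvec'],float).reshape(3); return f
def save(f,p): cv2.imwrite(p,cv2.cvtColor(f['img'],cv2.COLOR_RGB2BGR))
def world(f,u,v,d):
    u,v,d=map(np.asarray,(u,v,d)); c=np.stack([(u-f['cx'])/f['fx']*d,(v-f['cy'])/f['fy']*d,d],-1); return (c-f['t'])@f['R']
def plane(f,u,v,z):
    u=np.asarray(u,float);v=np.asarray(v,float)
    r=np.stack([(u-f['cx'])/f['fx'],(v-f['cy'])/f['fy'],np.ones_like(u)],-1)@f['R']; c=-f['R'].T@f['t']
    return c+r*((z-c[2])/r[...,2])[...,None]
E
python3 - <<'E'
from h import *
for n in('top','side'):
    f=grab(n); save(f,f'pics/{n}0.png'); np.savez(f'{n}0.npz',**f); print(n,f['fx'],-f['R'].T@f['t'],f['R'][2])
s=bot.sense();print(s)
E
```

```text
top 516.2306366464173 [ 0.408515   -0.06279214  0.88754808] [ 0.1212751   0.02268917 -0.99235959]
side 596.0522103472562 [ 0.94603807 -0.35197972  0.73175492] [-0.52521216  0.32818148 -0.78514272]
{'time_s': 0.1, 'q': array([-1.38159153e+00,  3.00406710e-01,  1.52150214e+00, -1.33676239e-05,
        1.32069733e+00, -6.65778640e-02]), 'joint_velocities': array([-0.00089351, -0.00114527, -0.0018515 ,  0.00131653,  0.00083497,
       -0.0017678 ]), 'joint_torque': array([ 1.49075171e-03, -5.44375956e+01, -3.62371588e+01, -1.04851040e-04,
        3.03790948e-03, -9.75463763e-06]), 'position': array([ 0.1391149 , -0.53188436,  0.20959004]), 'tcp_rot': array([-3.11493217e+00, -4.00564331e-01,  1.17818080e-04]), 'wrist_force': array([-0.06229031, -0.08133577, -0.50962757]), 'moment': array([-0.00898728,  0.02624878, -0.02167917]), 'finger_gap': 0.0853532114114891}
```

View pics/top0.png

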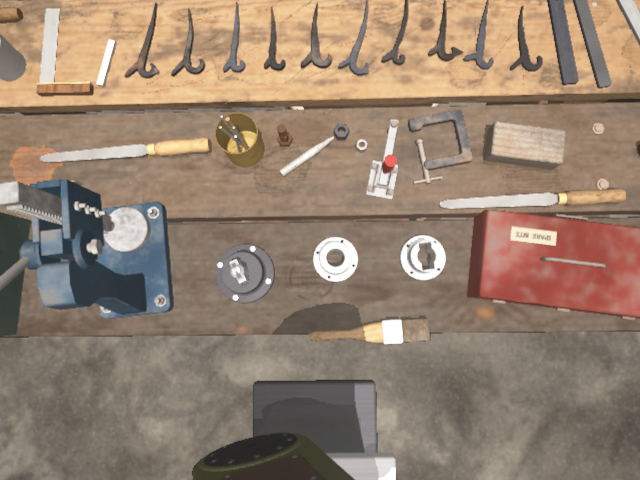

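View pics/side0.png

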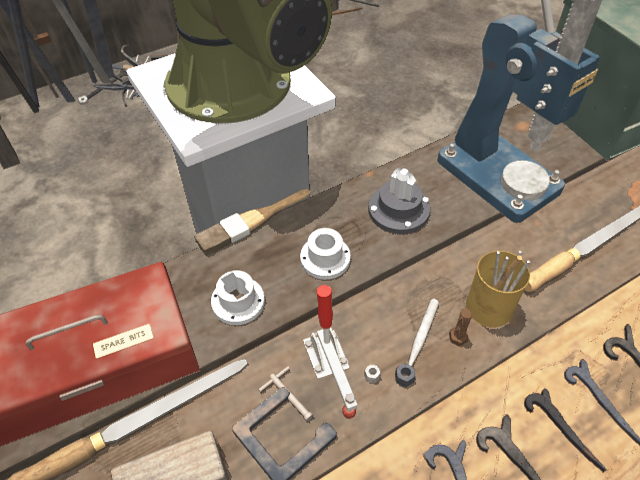

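```bash
python3 - <<'E'
from h import *
f=dict(np.load('top0.npz')); g=dict(np.load('side0.npz'))
a=cv2.resize(f['img'][205:315,205:305],None,fx=4,fy=4,interpolation=2)
b=cv2.resize(f['img'][225:290,385:485],None,fx=4,fy=4,interpolation=2)
c=cv2.resize(g['img'][150:240,360:440],None,fx=4,fy=4,interpolation=2)
d=cv2.resize(g['img'][260:330,200:280],None,fx=4,fy=4,interpolation=2)
o=np.zeros((800,800,3),np.uint8)
o[:440,:400]=a;o[440:700,:400]=b;o[:360,420:740]=c;o[370:650,420:740]=d
cv2.imwrite('pics/z0.png',o[:600+0][:,:,::-1]); cv2.imwrite('pics/z1.png',o[200:800][:,:,::-1])
for n,u0,u1,v0,v1 in(('stub',205,285,235,310),('plain',305,365,230,290),('keyed',393,453,228,288),('box',465,520,205,310)):
    v,u=np.mgrid[v0:v1,u0:u1]; P=world(f,u,v,f['depth'][v0:v1,u0:u1])
    z=P[...,2]; ok=f['depth'][v0:v1,u0:u1]>0
    print(n,np.histogram(z[ok],bins=np.arange(-.01,.13,.01))[0])
    for lo,hi in((.006,.02),(.033,.05),(.06,.1),(.1,.2)):
        m=ok&(z>lo)&(z<hi)
        if m.sum()>10:
            Q=P[m]; (c,r)=cv2.minEnclosingCircle(Q[:,:2].astype(np.float32)); print('  ',lo,hi,m.sum(),np.round(np.median(Q,0),4),np.round(c,4),round(r,4),Q.min(0).round(3),Q.max(0).round(3))
E
```

```text
stub [1827 1549 1225   39  600  452   24   22   57  152   37    0    0    0]
   0.006 0.02 1317 [0.4498 0.0786 0.0131] [0.454  0.0885] 0.0504 [0.405 0.038 0.006] [0.503 0.138 0.02 ]
   0.033 0.05 1043 [0.4526 0.0833 0.0397] [0.4539 0.0884] 0.0344 [0.42  0.054 0.033] [0.488 0.122 0.05 ]
   0.06 0.1 268 [0.4535 0.0853 0.084 ] [0.4544 0.0881] 0.0192 [0.435 0.075 0.061] [0.473 0.101 0.093]
plain [1203 1163  654   16   17  535    0    0    0    0    0    0    0    0]
   0.006 0.02 769 [ 0.4704 -0.0663  0.0117] [ 0.476  -0.0662] 0.0382 [ 0.439 -0.103  0.007] [ 0.514 -0.03   0.02 ]
   0.033 0.05 547 [ 0.4763 -0.0669  0.0444] [ 0.4759 -0.0664] 0.0262 [ 0.45  -0.092  0.034] [ 0.502 -0.041  0.05 ]
keyed [1245 1105  673   67   68  430    0    0    0    0    0    0    0    0]
   0.006 0.02 779 [ 0.4715 -0.2066  0.0119] [ 0.4762 -0.2148] 0.0386 [ 0.438 -0.253  0.006] [ 0.513 -0.176  0.02 ]
   0.033 0.05 480 [ 0.476  -0.2149  0.0444] [ 0.4766 -0.2146] 0.0264 [ 0.45  -0.24   0.033] [ 0.501 -0.188  0.049]
box [ 662  708  166  140  140  146  142  175 2707  717    0    0    0    0]
   0.006 0.02 328 [ 0.5293 -0.3025  0.0101] [ 0.4848 -0.3366] 0.0918 [ 0.398 -0.382  0.006] [ 0.566 -0.287  0.02 ]
   0.033 0.05 238 [ 0.4756 -0.2963  0.0418] [ 0.4761 -0.3103] 0.0709 [ 0.405 -0.314  0.033] [ 0.547 -0.287  0.05 ]
   0.06 0.1 3599 [ 0.4684 -0.322   0.0786] [ 0.4735 -0.3281] 0.0764 [ 0.399 -0.357  0.06 ] [ 0.547 -0.286  0.084]
```

View pics/z0.png

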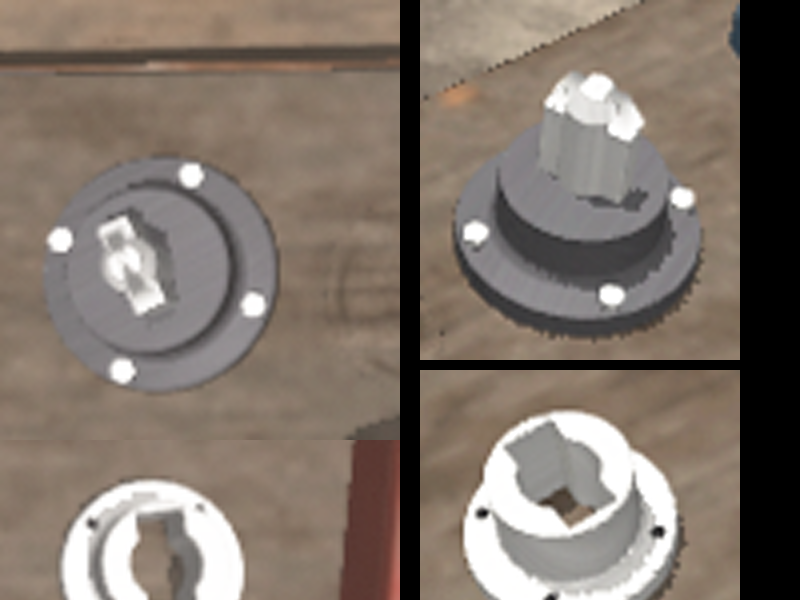

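View pics/z1.png

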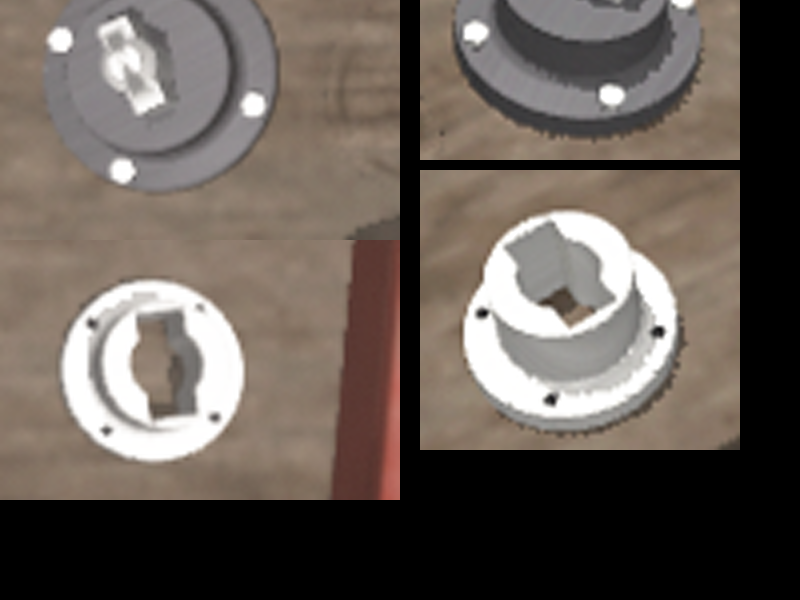

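```bash
python3 - <<'E'
from h import *
f=dict(np.load('top0.npz')); g=dict(np.load('side0.npz'))
def pca(Q):
    m=Q.mean(0);w,V=np.linalg.eigh(np.cov((Q-m).T)); return np.degrees(np.arctan2(V[1,1],V[0,1]))%180, np.sqrt(w)
v,u=np.mgrid[0:480,0:640]
for n,F in(('top',f),('side',g)):
    W=world(F,u,v,F['depth']); ok=F['depth']>0
    for lo in(.06,.07,.078):
        m=ok&(np.hypot(W[...,0]-.454,W[...,1]-.0885)<.022)&(W[...,2]>lo)&(W[...,2]<.095)
        Q=W[m][:,:2].astype(np.float32); print(n,'shaft',lo,m.sum(),Q.mean(0),pca(Q),cv2.minAreaRect(Q))
    P=plane(F,u,v,.045)
    m=(np.hypot(P[...,0]-.476,P[...,1]+.2147)<.0235)&(~ok|(W[...,2]<.0405))
    Q=P[m][:,:2].astype(np.float32); print(n,'bore',m.sum(),Q.mean(0),pca(Q),cv2.minAreaRect(Q))
s=bot.sense(); print(cv2.Rodrigues(s['tcp_rot'])[0].round(4))
E
```

```text
top shaft 0.06 268 [0.45351452 0.0860551 ] (np.float64(25.363204579737555), array([0.00496651, 0.00990399])) ((0.45433518290519714, 0.08802993595600128), (0.03827499598264694, 0.021153395995497704), 8.116000175476074)
top shaft 0.07 246 [0.45377293 0.08663022] (np.float64(25.052897763585463), array([0.00484244, 0.00977487])) ((0.45418092608451843, 0.08832122385501862), (0.03731547296047211, 0.021489785984158516), 22.01078987121582)
top shaft 0.078 210 [0.45362583 0.08696201] (np.float64(25.343046467392384), array([0.00483143, 0.0085826 ])) ((0.45373693108558655, 0.08794713020324707), (0.03402259200811386, 0.020945802330970764), 6.136570453643799)
top bore 379 [ 0.47599632 -0.21431541] (np.float64(7.073434566122245), array([0.00698387, 0.01170187])) ((0.47614994645118713, -0.21457725763320923), (0.04307768493890762, 0.028361596167087555), 4.296431064605713)
side shaft 0.06 400 [0.4611481  0.08417945] (np.float64(31.468507420939005), array([0.00392163, 0.01000226])) ((0.4584580063819885, 0.0853230357170105), (0.03713801130652428, 0.01940246671438217), 25.83536720275879)
side shaft 0.07 295 [0.46097752 0.0847872 ] (np.float64(31.172291537410302), array([0.00396638, 0.0094841 ])) ((0.45892250537872314, 0.08554793149232864), (0.03610582277178764, 0.01940246671438217), 25.83536720275879)
side shaft 0.078 188 [0.45990807 0.08532172] (np.float64(28.879474612209037), array([0.00377744, 0.00810891])) ((0.45900601148605347, 0.08604520559310913), (0.032566528767347336, 0.01836264505982399), 30.294219970703125)
side bore 454 [ 0.4774801  -0.21574762] (np.float64(175.7049890970081), array([0.00821338, 0.01218951])) ((0.4745989143848419, -0.21660077571868896), (0.04125272482633591, 0.04588828235864639), 60.13694763183594)
[[ 9.675e-01  2.530e-01 -2.000e-04]
 [ 2.530e-01 -9.675e-01  1.000e-03]
 [ 1.000e-04 -1.000e-03 -1.000e+00]]
```

Emit:
apply_moves(fingers=[0, 0, 0, 0, 0, 0, 0, 0], slide=[[0.06, -0.03, 0], [0.11, -0.06, 0], [0.17, -0.09, 0.01], [0.22, -0.12, 0.02], [0.27, -0.15, 0.03], [0.33, -0.18, 0.04], [0.38, -0.205, 0.05], [0.406, -0.221, 0.06]], yaw=[-0.16, -0.32, -0.48, -0.64, -0.8, -0.96, -1.1, -1.22])

```text
time_s: 1.1
position: [0.4775, -0.213, 0.1491]
tcp_rot: [-2.316, -2.12, -0.001]
wrist_force: [-0.0, -0.8, 1.0]
finger_gap: 0.0856
```

```bash
python3 - <<'E'
from h import *
s=bot.sense();R=cv2.Rodrigues(s['tcp_rot'])[0];print(R.round(3),s['position'].round(4),s['q'].round(2))
print(R.T@(np.array([.476,-.2147,.017])-s['position']))
E
```

```text
[[ 0.088  0.996 -0.001]
 [ 0.996 -0.088  0.001]
 [ 0.001 -0.001 -1.   ]] [ 0.4775 -0.213   0.1491] [-0.49  0.3   1.67  0.    1.17 -0.4 ]
[-0.00195841 -0.00124445  0.13210477]
```

Emit:
apply_moves(fingers=[0, 0, 0, 0, 0], slide=[[-0.002, -0.001, 0.05], [-0.002, -0.001, 0.085], [-0.002, -0.001, 0.11], [-0.002, -0.001, 0.132], [-0.002, -0.001, 0.132]], yaw=[0, 0, 0, 0, 0])

```text
time_s: 1.72
position: [0.4753, -0.2143, 0.0157]
tcp_rot: [-2.314, -2.118, 0.001]
wrist_force: [0.3, 0.4, 1.0]
finger_gap: 0.0853
```

Emit:
apply_moves(fingers=[1, 1, 1, 1, 1, 1], slide=[[0, 0, 0], [0, 0, 0], [0, 0, 0], [0, 0, 0], [0, 0, 0], [0, 0, 0]], yaw=[0, 0, 0, 0, 0, 0])

```text
time_s: 2.48
position: [0.476, -0.2146, 0.0173]
tcp_rot: [-2.316, -2.119, -0.0]
wrist_force: [-1.5, 2.5, 10.7]
finger_gap: 0.0481
```

Emit:
apply_moves(fingers=[1, 1, 1, 1], slide=[[0, 0, -0.02], [0, 0, -0.05], [0, 0, -0.11], [0, 0, -0.14]], yaw=[0, 0, 0, 0])

```text
time_s: 2.98
position: [0.4767, -0.2151, 0.1606]
tcp_rot: [2.317, 2.121, 0.002]
wrist_force: [-0.6, 0.3, -4.7]
finger_gap: 0.048
```

```bash
python3 - <<'E'
from h import *
for n in('top','side'):
    f=grab(n); save(f,f'pics/{n}1.png'); np.savez(f'{n}1.npz',**f)
    a=f['img'][170:330,340:500] if n=='top' else f['img'][140:340,150:350]
    cv2.imwrite(f'pics/{n}1z.png',cv2.resize(a,None,fx=3,fy=3,interpolation=2)[:,:,::-1])
s=bot.sense();print(s['position'],s['finger_gap'],s['wrist_force'])
E
```

```text
[ 0.47730023 -0.21540905  0.16077788] 0.04779363705740569 [-1.0259425  -0.23313655 -4.70538675]
```

View pics/side1z.png

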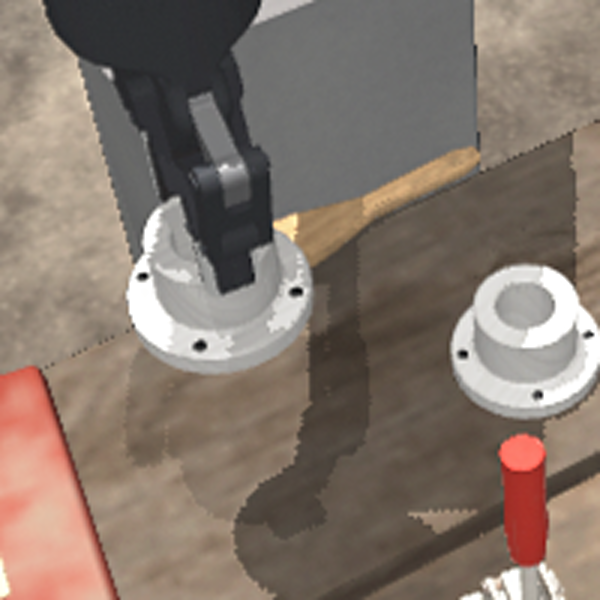

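View pics/top1.png

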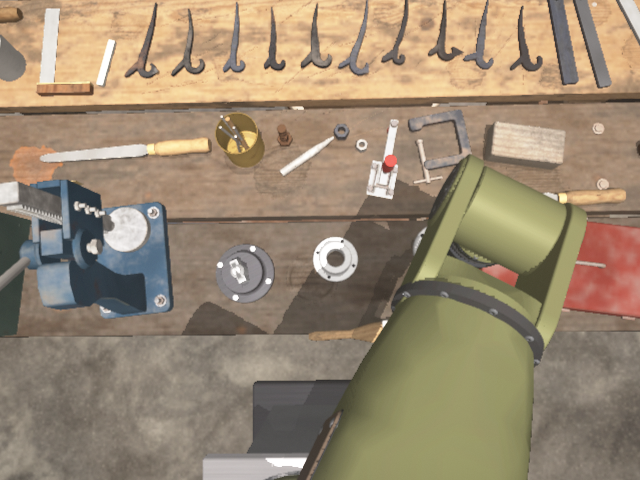

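```bash
python3 - <<'E'
from h import *
def fit(F,z0,cx,cy):
    v,u=np.mgrid[0:480,0:640]; W=world(F,u,v,F['depth'])
    r=np.hypot(W[...,0]-cx,W[...,1]-cy); m=(F['depth']>0)&(r<.042)&(r>.029)&(abs(W[...,2]-z0)<.006)
    Q=W[m]; A=np.c_[Q[:,0]-cx,Q[:,1]-cy,np.ones(len(Q))]; c=np.linalg.lstsq(A,Q[:,2],rcond=None)[0]
    print('flange top z,tilt',c[2].round(4),c[:2].round(3),m.sum(), cv2.minEnclosingCircle(Q[:,:2].astype(np.float32)))
def holes(F,uv,z):
    P=plane(F,*np.array(uv,float).T,z); return P[:,:2]
g0=dict(np.load('side0.npz'));g1=dict(np.load('side1.npz'))
fit(g0,.012,.476,-.2147); fit(g1,.1555,.4773,-.2154)
def dark(F,c,z):
    v,u=np.mgrid[0:480,0:640]; P=plane(F,u,v,z); r=np.hypot(P[...,0]-c[0],P[...,1]-c[1])
    gr=cv2.cvtColor(F['img'],cv2.COLOR_RGB2GRAY)
    m=((r>.027)&(r<.037)&(gr<90)).astype(np.uint8)
    n,l,s,ce=cv2.connectedComponentsWithStats(m)
    for i in range(1,n):
        if s[i,4]<40 and s[i,4]>3:
            p=plane(F,ce[i][0],ce[i][1],z)[:2]-c; print(s[i,4],ce[i].round(1),np.hypot(*p).round(4),np.degrees(np.arctan2(p[1],p[0])).round(1))
dark(g0,np.array([.476,-.2147]),.012); print(); dark(g1,np.array([.4773,-.2154]),.1555)
print();dark(dict(np.load('top0.npz')),np.array([.476,-.2147]),.012)
s=bot.sense();R=cv2.Rodrigues(s['tcp_rot'])[0];print(R.round(3))
E
```

```text
flange top z,tilt 0.0097 [ 0.002 -0.001] 713 ((0.47962772846221924, -0.21552616357803345), 0.038730770349502563)
flange top z,tilt 0.1558 [-0.018  0.004] 957 ((0.4803647994995117, -0.21654735505580902), 0.03892345726490021)
6 [259.3 299.8] 0.0346 45.9
4 [232.  316.8] 0.0356 -35.7

5 [197.2 231.6] 0.0319 -126.1
9 [248.4 236.7] 0.0334 48.6
9 [216.3 254.9] 0.0342 -37.9

[[ 0.088  0.996  0.004]
 [ 0.996 -0.088 -0.001]
 [-0.001  0.004 -1.   ]]
```

Emit:
apply_moves(fingers=[1, 1, 1, 1, 1, 1, 1, 1], slide=[[0.03, -0.005, 0], [0.08, -0.013, 0], [0.13, -0.022, 0], [0.18, -0.03, 0], [0.23, -0.038, 0], [0.27, -0.045, 0], [0.3, -0.05, 0], [0.3, -0.05, 0]], yaw=[-0.04, -0.08, -0.13, -0.18, -0.22, -0.27, -0.314, -0.314])

```text
time_s: 4.08
position: [0.453, 0.0893, 0.1589]
tcp_rot: [1.953, 2.459, 0.0]
wrist_force: [-0.3, -0.1, -5.0]
finger_gap: 0.048
```

```bash
python3 - <<'E'
from h import *
for n in('top','side'):
    f=grab(n); np.savez(f'{n}2.npz',**f)
    a=f['img'][170:330,160:320] if n=='top' else f['img'][60:260,310:510]
    cv2.imwrite(f'pics/{n}2z.png',cv2.resize(a,None,fx=3,fy=3,interpolation=2)[:,:,::-1])
s=bot.sense();R=cv2.Rodrigues(s['tcp_rot'])[0];print(R.round(3),s['position'],s['finger_gap'],s['wrist_force'])
print(R.T@(np.array([.454,.0885,.057])-s['position']))
E
```

```text
[[-0.224  0.975  0.002]
 [ 0.975  0.224 -0.001]
 [-0.002  0.001 -1.   ]] [0.45342973 0.08771529 0.1592986 ] 0.04762944929665069 [-0.03389769 -0.34637971 -4.34722497]
[0.00079652 0.00058167 0.10229844]
```

View pics/side2z.png

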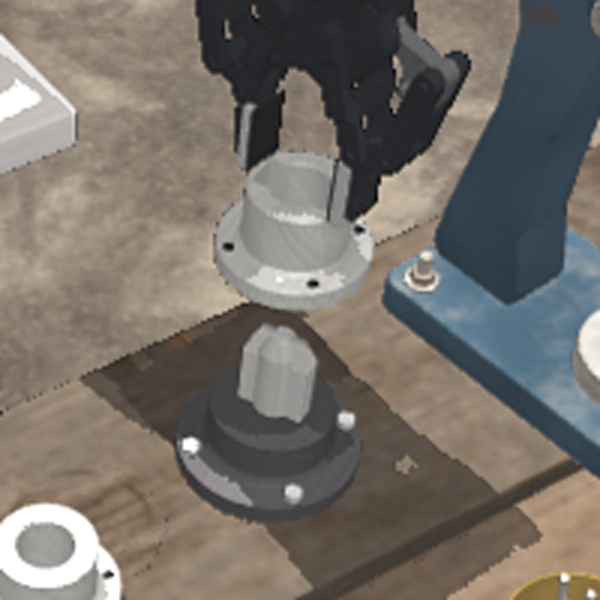

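View pics/top2z.png

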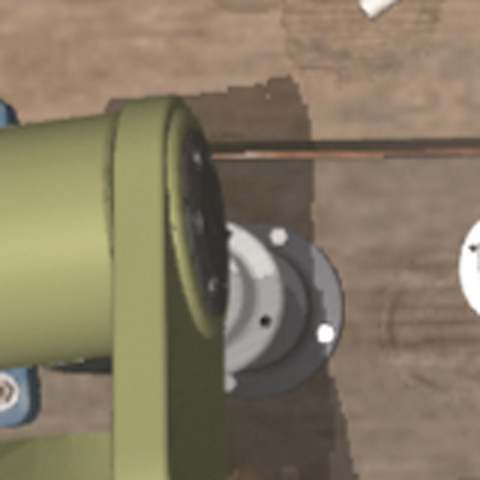

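Emit:
apply_moves(fingers=[1, 1, 1, 1, 1, 1], slide=[[0.001, 0.0005, 0.02], [0.001, 0.0005, 0.04], [0.001, 0.0005, 0.052], [0.001, 0.0005, 0.06], [0.001, 0.0005, 0.068], [0.001, 0.0005, 0.068]], yaw=[0, 0, 0, 0, 0, 0])

```text
time_s: 4.92
position: [0.4537, 0.0887, 0.091]
tcp_rot: [1.956, 2.456, -0.0]
wrist_force: [1.4, -0.7, -4.8]
finger_gap: 0.0473
```

```bash
python3 - <<'E'
from h import *
s=bot.sense();R=cv2.Rodrigues(s['tcp_rot'])[0];print(s['position'],s['finger_gap'],s['wrist_force'],s['moment'])
print(R.T@(np.array([.454,.0885,.057])-s['position']))
E
```

```text
[0.45369078 0.08865086 0.0910261 ] 0.04734833728816848 [ 1.36475192 -0.73362281 -4.77754044] [ 0.00263218  0.01939712 -0.011539  ]
[-0.00016553  0.00023675  0.03402662]
```

Emit:
apply_moves(fingers=[1, 1, 1, 1, 1], slide=[[0, 0, 0.009], [0, 0, 0.018], [0, 0, 0.026], [0, 0, 0.032], [0, 0, 0.032]], yaw=[0, 0, 0, 0, 0])

```text
time_s: 5.55
position: [0.4535, 0.0886, 0.0585]
tcp_rot: [1.956, 2.457, -0.001]
wrist_force: [0.1, 0.7, -4.4]
finger_gap: 0.0477
```

Emit:
apply_moves(fingers=[1, 1, 1, 1], slide=[[0, 0, 0.001], [0, 0, 0.002], [0, 0, 0.003], [0, 0, 0.003]], yaw=[0, 0, 0, 0])

```text
time_s: 6.05
position: [0.454, 0.0885, 0.0573]
tcp_rot: [1.955, 2.456, -0.0]
wrist_force: [-8.6, -2.8, 21.1]
finger_gap: 0.0479
```

Contact with the shoulder. Release and look before retreating.

Emit:
apply_moves(fingers=[0, 0, 0, 0, 0], slide=[[0, 0, 0], [0, 0, 0], [0, 0, 0], [0, 0, 0], [0, 0, 0]], yaw=[0, 0, 0, 0, 0])

```text
time_s: 6.68
position: [0.454, 0.0885, 0.0573]
tcp_rot: [1.956, 2.456, -0.0]
wrist_force: [0.2, -0.9, 0.2]
finger_gap: 0.0854
```

Emit:
apply_moves(fingers=[0, 0, 0, 0, 0, 0], slide=[[0, 0, -0.02], [0, 0, -0.05], [0, 0, -0.09], [0, 0, -0.14], [-0.05, 0, -0.15], [-0.1, 0, -0.15]], yaw=[0, 0, 0, 0, 0, 0])

```text
time_s: 7.42
position: [0.4767, -0.0097, 0.2087]
tcp_rot: [1.953, 2.456, 0.002]
wrist_force: [1.0, 0.4, -0.2]
finger_gap: 0.0855
```

Emit:
apply_moves(fingers=[0, 0, 0, 0, 0, 0], slide=[[-0.05, 0, 0], [-0.1, 0, 0], [-0.15, 0, 0], [-0.2, 0, 0], [-0.2, 0, 0], [-0.2, 0, 0]], yaw=[0, 0, 0, 0, 0, 0])

```text
time_s: 8.18
position: [0.5216, -0.2042, 0.2089]
tcp_rot: [1.953, 2.456, 0.002]
wrist_force: [0.1, 0.4, -0.2]
finger_gap: 0.0852
```

```bash
python3 - <<'E'
from h import *
F={}
for n in('top','side'):
    f=grab(n); F[n]=f
    a=f['img'][170:330,160:380] if n=='top' else f['img'][100:300,290:490]
    cv2.imwrite(f'pics/{n}3z.png',cv2.resize(a,None,fx=3,fy=3,interpolation=2)[:,:,::-1])
v,u=np.mgrid[0:480,0:640]
for n,f in F.items():
    W=world(f,u,v,f['depth']);z=W[...,2]
    for nm,c in(('keyed',(.454,.0885)),('plain',(.476,-.0664))):
        r=np.hypot(W[...,0]-c[0],W[...,1]-c[1])
        for lo,hi in((.03,.05),(.049,.056),(.08,.088)):
            m=(r<.045)&(z>lo)&(z<hi)&(f['depth']>0)
            if m.sum()>20:
                Q=W[m];A=np.c_[Q[:,0]-c[0],Q[:,1]-c[1],np.ones(len(Q))];k=np.linalg.lstsq(A,Q[:,2],rcond=None)[0]
                print(n,nm,lo,m.sum(),np.median(z[m]).round(4),k[:2].round(3),cv2.minEnclosingCircle(Q[:,:2].astype(np.float32)))
s=bot.sense();print(s['position'],s['wrist_force'])
E
```

```text
top keyed 0.03 159 0.049 [0.014 0.002] ((0.45371419191360474, 0.0881534293293953), 0.0382247269153595)
top keyed 0.049 750 0.0519 [-0.001 -0.005] ((0.4531024694442749, 0.08825110644102097), 0.03825344517827034)
top keyed 0.08 570 0.0844 [ 0.005 -0.001] ((0.45368385314941406, 0.08838126063346863), 0.02627449296414852)
top plain 0.03 553 0.0445 [-0.008 -0.001] ((0.4758976697921753, -0.06622535735368729), 0.026173753663897514)
side keyed 0.03 533 0.0476 [-0.112  0.102] ((0.456645131111145, 0.08576560765504837), 0.03949740529060364)
side keyed 0.049 491 0.0506 [ 0.009 -0.007] ((0.4576294720172882, 0.08691918104887009), 0.03799963742494583)
side keyed 0.08 503 0.0828 [ 0.003 -0.003] ((0.45723068714141846, 0.08628706634044647), 0.027446569874882698)
side plain 0.03 759 0.0419 [-0.029  0.026] ((0.479305237531662, -0.06739112734794617), 0.02721436694264412)
[ 0.52172952 -0.20360804  0.20930859] [-0.32465011 -0.16477526 -0.02812722]
```

View pics/top3z.png

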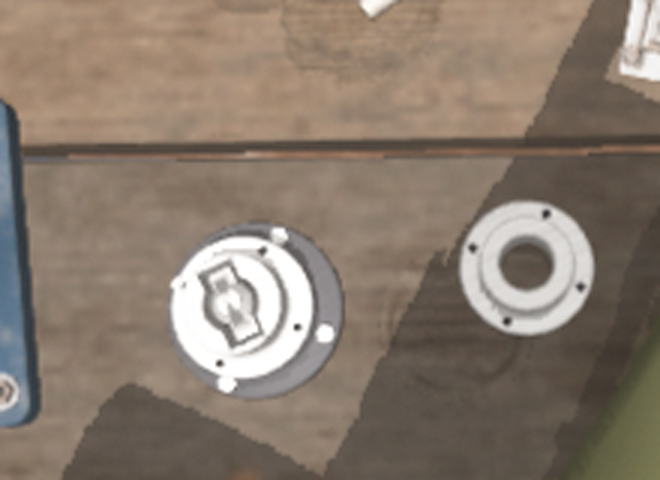

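View pics/side3z.png

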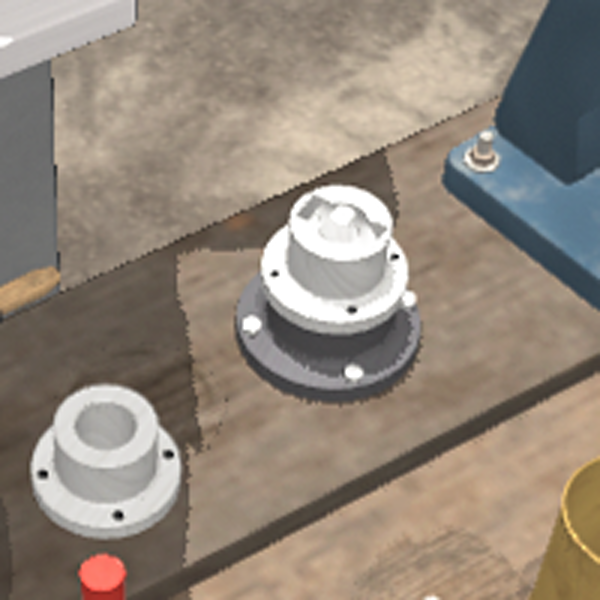

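The top view shows the hub centred on the shaft at zoomed (240,305), with the keys inside the keyways. Its boss top is at 84.4 mm (85 expected) and level, and the plain hub at zoomed (526,267) hasn't moved. The arm is clear, so I'm handing in.

```bash
python3 -c "
from cell import bot
print(bot.finish_job())"
```

```text
the job is handed in; nothing more can be done
None
```

The keyed hub is fully home on the drive stub's shoulder. I gripped it by the boss, carried it over the stub and turned it about 18° to line up with the keys. It slid down without resistance until it touched the shoulder at 21 N. I then let go, backed the arm away and handed the job in at about 8 s of the 35 s allowed.

**Last checks (top view):**
- **Height:** the boss top is 84.4 mm up (85 mm expected), so the underside is about 39.5 mm above the stub's origin.
- **Position:** the hub is level and within about 1 mm of the shaft's axis, with the keys sitting in the keyways.
- **Plain hub:** it is within 1 mm of where it started.

**What disagreed:**
- **Side camera:** it reads about 3 mm off in x, 1–2 mm in y and 2 mm low compared with the top camera. The offset was the same in every picture, so I treated it as calibration error and used the top view. The yaws it gave directly from the bore (176° against 7°) and the shaft (29–31° against 25°) also disagreed, but the hub's bolt holes and the stub's bolts supported the top view.
- **Grip:** the finger opening read 48 mm on the 52 mm boss. I can't explain that, but the hold was firm and level.

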